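Line up the reagent bottles by size beside the test reader

TASK

Line the four amber reagent bottles up by size on the four marked places of the grey strip: the smallest on the place next to the test reader, then each larger one in turn, the largest at the far end beside the steel beaker. One of them is keyed between the two grey feet of the dock and has to be lifted straight up out of it. Keep the bottles upright throughout, set each down gently (do not drop it) and leave it standing in the middle of its mark.

Things in the scene. Friction and masses are not known exactly. Their poses are not given: they have to be found in the camera images.
- bottle_small: Amber glass bottle (small), round, 26 mm wide, white cap as wide, fixed upright in a white foot 44 x 44 x 14 mm high with a T-shaped tongue standing out 12 mm on its +y and -y sides; 56 mm tall with the foot, under 260 g. Origin: centre of the foot's underside, z up. Loose on the table at the start.
- bottle_medium: Amber glass bottle (medium), round, 34 mm wide, white cap as wide, fixed upright in a white foot 44 x 44 x 14 mm high with a T-shaped tongue standing out 12 mm on its +y and -y sides; 72 mm tall with the foot, under 260 g. Origin: centre of the foot's underside, z up. Loose on the table at the start.
- bottle_big: Amber glass bottle (big), round, 42 mm wide, white cap as wide, fixed upright in a white foot 44 x 44 x 14 mm high with a T-shaped tongue standing out 12 mm on its +y and -y sides; 88 mm tall with the foot, under 260 g. Origin: centre of the foot's underside, z up. At the start keyed in the dock (1.5 mm play), on the table: free after 14 mm straight up.
- bottle_largest: Amber glass bottle (largest), round, 50 mm wide, white cap as wide, fixed upright in a white foot 44 x 44 x 14 mm high with a T-shaped tongue standing out 12 mm on its +y and -y sides; 104 mm tall with the foot, under 260 g. Origin: centre of the foot's underside, z up. Loose on the table at the start.
- place_a: Marked place 1 of 4 along the row: a white outlined rectangle (70 x 76 mm, flat, with a cross in its centre) on a fixed grey strip 90 x 325 mm, 6 mm thick. Origin: centre of the mark, on the strip's top (6 mm above the table); y runs along the row from a to d, neighbours 80 mm apart. There is no recess.
- place_b: Marked place 2 of 4 along the row: a white outlined rectangle (70 x 76 mm, flat, with a cross in its centre) on a fixed grey strip 90 x 325 mm, 6 mm thick. Origin: centre of the mark, on the strip's top (6 mm above the table); y runs along the row from a to d, neighbours 80 mm apart. There is no recess.
- place_c: Marked place 3 of 4 along the row: a white outlined rectangle (70 x 76 mm, flat, with a cross in its centre) on a fixed grey strip 90 x 325 mm, 6 mm thick. Origin: centre of the mark, on the strip's top (6 mm above the table); y runs along the row from a to d, neighbours 80 mm apart. There is no recess.
- place_d: Marked place 4 of 4 along the row: a white outlined rectangle (70 x 76 mm, flat, with a cross in its centre) on a fixed grey strip 90 x 325 mm, 6 mm thick. Origin: centre of the mark, on the strip's top (6 mm above the table); y runs along the row from a to d, neighbours 80 mm apart. There is no recess.
- reader: Fixed white test reader, 90 x 62 mm, 40 mm high, with a dark screen on top; it stands on the table just past one end of the row, 95 mm from the centre of the end place (which end varies; a steel beaker 60 mm wide and 60 mm high stands at the other end). Origin: centre of its underside.
- dock: Fixed dock: two grey empty feet with T-grooves, 14 mm high, 128 mm long in all along its y, 44 mm along x, with one bottle's foot held between them at the start. Origin: at table height, in the middle of the gap between the two.
Not all that is in view belongs to the job. Leave any purple look-alike of the bottle_medium alone. What is shaped like the bottle_small but turquoise is not meant.

How it is judged:
By the outcome, as a careful person would: the job done as asked, in the order asked, and still so for the second after the job is handed in, with the robot touching nothing.
It also fails if it takes over 112 s, if anything falls off the work surface, if the arm or the gripper's body presses on something with over 40 N, if the wrist force passes 120 N, or if a joint passes its speed limit or range.

ROBOT

A 6-joint arm with a two-finger parallel gripper is mounted at the origin on the work surface. World frame = base frame: x ahead of the robot, y to its left, z up, the work surface at z = 0. Lengths are in m, angles in rad, forces in N, time in s.
With the tool pointing down it reaches from about 0.35 to 0.875 m from the base axis. Payload 4.2 kg.
Tool frame: the origin (TCP) lies between the finger pads; the fingertips stand 8 mm ahead of it and the grasp point (between the pads) lies 11 mm behind it; z points along the fingers, y is the line along which they close (so a half turn about z gives the same grasp; the last joint's range is limited). The gripper opens to 87 mm and grips with 3 to 60 N. Pads are 19 mm wide; open, the fingers measure 117 mm over their backs; the gripper's body (75 mm by 190 mm) begins 51 mm behind the grasp point.
Start: joints at [-1.059, 0.385, 0.008, 0, -1.194, -0.259], TCP at [0.156, -0.605, 0.198] pointing down, gripper open.
Joint ranges: [-3.14, 3.14], [-1.21, 2.06], [-1.07, 1.41], [-3.16, 2.05], [-2.99, -0.16], [-3.1, 3.1]. Speed limits (rad/s): [2.79, 2.79, 3.14, 3.14, 3.14, 3.14].

INTERFACE

Orientations are given as a rotation vector (axis times angle).
In Python, from plant import * gives the robot as it stands.
- The arm moves only by the tool apply_moves, never from a script. Its argument "series" is a list of rows, each an object of numbers: "x", "y", "z": the shift along the tool's x, y, z in cm; "roll": the turn about the tool's z in degrees. In form: [{"x": .., "y": .., "z": .., "roll": ..}, ...]. A call has 1 to 20 rows; each row is the pose to reach, as a shift and turn from the pose commanded when the call began, along the tool's axes at that moment; what a row does not reach only later rows make up. A row lasts 1/12 s, in which the tool goes at most 41.7 mm and 7.16 degrees, less where a joint would pass 70% of its speed; a pose out of reach is approached as far as the arm can. A call with a gripper value outside its range is refused whole. "hand" is the gripper's target within -1 to 1 (shut at 1, half-way at 0, fully open at -1), set as the call begins (left out, the last holds). The fingers move at their own pace and stop on an object; "squeeze" is the grip in N (left out, the last holds). Time passes only in rows, so rows that repeat a pose let the fingers close. It gives the time, the measured TCP pose, the force, the opening and the grip force at its end, in the units of the state.
- state(): the state, without advancing time (a new reading comes with each control period).
- read_camera(name): name is "side" or "top"; returns the picture (400x640x3 uint8, red, green, blue); there is no depth.
- calibration(name): a dict with "intrinsics" (3x3 intrinsics, pixels), "R" (3x3) and "t" (3): a world point X has camera coordinates R X + t. Camera axes: x right, y down, z forward; pixel columns grow to the right and rows downward; lengths in m; the calibration is good to about 2 mm. A picture is of the moment at which its call begins. calibration takes no time and is no camera call.
- close_job(): hands the job in; it is judged then, once.
Trained networks look in the newest picture that a camera, given by its name, has taken for a name from the list of things; names that differ only in an ending like _2 or _b are one class to them, and where a whole thing is asked for, a point or a joint stands for the part that bears it (a point fixed in the world has none). Each returns a list of dicts, best first, with "confidence" (0 to 1); they miss things now and then, are a little off and sometimes report something else, mostly with a low value. They report only what shows in the picture. A call takes as long as a camera call. They do not tell look-alikes from the thing itself.
- look_for(camera, thing): "position" ([column, row] in pixels, amid what is visible of it).
- cut_out(camera, thing): "mask" (400x640 bool, what is visible of it) and "position" ([column, row] in pixels, amid what is visible of it).
- pinpoint(camera, thing): "position" ([column, row] in pixels: a listed point, or the origin of a listed thing).
The state is a dict: "t": time; "q": joint angles; "dq": joint speeds; "joint_efforts": joint torques, N m; "tool_pos": TCP position; "tcp_rot": TCP orientation; "ft_force": force on the tool from outside, world axes, zero at the start; "wrist_torque": the same for the moment, N m; "width": opening from 0.0 (shut) to 1.0 (fully open); "gripper_force": force on a finger pad.
Only numpy, scipy, OpenCV 4.12 (cv2) and the standard library are available. Lean on these libraries where they do the work, as an engineer would, in place of code of your own. Each camera call takes 0.05 s, during which the arm holds its last target. There are 200 camera calls.

## Working session

There is one attempt and no reset: what is moved stays moved. The work goes in short steps, Python scripts to look and compute and a tool call to move; the robot and the scene stay as the last step left them, time stands still between calls to the robot, and variables do not carry over. Pictures are saved under pics/ and viewed, at most 14 in all, crops included, and the job is handed in when it is done.

Besides the shell and the picture viewer there is one more tool, called after "Request:" by a JSON object that holds its "op" and its "data", one argument or row to a line. apply_moves: Moves the arm, as the interface text tells. Its arguments: {"type":"object","properties":{"series":{"type":"array","items":{"type":"object","properties":{"x":{"type":"number"},"y":{"type":"number"},"z":{"type":"number"},"roll":{"type":"number"}}}},"hand":{"type":"number"},"squeeze":{"type":"number"}},"required":["series"]}

```bash
mkdir -p pics; ls; python3 - <<'E'
from plant import *
import cv2, numpy as np
s=state(); print({k:np.round(v,3).tolist() for k,v in s.items()})
for c in("top","side"):
    cv2.imwrite(f"pics/{c}0.png",read_camera(c)[:,:,::-1]); k=calibration(c); print(c,np.round(k["intrinsics"],1).tolist(),np.round(k["R"],3).tolist(),np.round(k["t"],3).tolist(),"pos",np.round(-np.array(k["R"]).T@k["t"],3))
    for n in["bottle_small","bottle_medium","bottle_big","bottle_largest","place_a","reader","dock"]:
        print(n,[(np.round(d["position"]).tolist(),round(d["confidence"],2)) for d in pinpoint(c,n)])
E
```

```text
pics
{'t': 0.0, 'q': [-1.059, 0.386, 0.007, -0.001, -1.194, -0.259], 'dq': [0.002, 0.002, -0.001, -0.001, -0.001, 0.001], 'joint_efforts': [-0.001, -39.066, 18.74, 4.22, 0.011, -0.0], 'tool_pos': [0.156, -0.604, 0.197], 'tcp_rot': [0.396, -3.116, -0.003], 'ft_force': [-0.124, -0.662, -0.255], 'wrist_torque': [0.014, 0.049, 0.028], 'gripper_force': 0.0, 'width': 0.998}
top [[441.8, 0.0, 318.7], [0.0, 441.8, 202.7], [0.0, 0.0, 1.0]] [[-0.008, -1.0, -0.019], [-0.993, 0.01, -0.114], [0.114, 0.018, -0.993]] [-0.038, 0.525, 1.013] pos [ 0.406 -0.061  1.066]
bottle_small [([410.0, 237.0], 0.91), ([459.0, 228.0], 0.62)]
bottle_medium [([332.0, 225.0], 0.92), ([306.0, 255.0], 0.73), ([331.0, 176.0], 0.59), ([411.0, 235.0], 0.15)]
bottle_big [([184.0, 249.0], 0.81)]
bottle_largest [([264.0, 232.0], 0.8)]
place_a [([295.0, 174.0], 0.66), ([367.0, 176.0], 0.65), ([332.0, 175.0], 0.59), ([265.0, 173.0], 0.44)]
reader []
dock [([182.0, 244.0], 0.57)]
side [[401.5, 0.0, 321.0], [0.0, 401.5, 195.9], [0.0, 0.0, 1.0]] [[-0.979, -0.202, 0.0], [-0.152, 0.737, -0.658], [0.133, -0.645, -0.753]] [0.509, 0.143, 0.762] pos [0.419 0.489 0.668]
bottle_small [([368.0, 144.0], 0.71), ([368.0, 119.0], 0.65)]
bottle_medium [([379.0, 236.0], 0.89), ([352.0, 200.0], 0.64)]
bottle_big [([342.0, 377.0], 0.58)]
bottle_largest [([344.0, 270.0], 0.75)]
place_a [([303.0, 165.0], 0.7), ([272.0, 254.0], 0.69), ([286.0, 223.0], 0.63), ([292.0, 194.0], 0.48)]
reader [([310.0, 145.0], 0.71)]
dock [([338.0, 379.0], 0.79), ([304.0, 168.0], 0.57)]
```

View pics/top0.png

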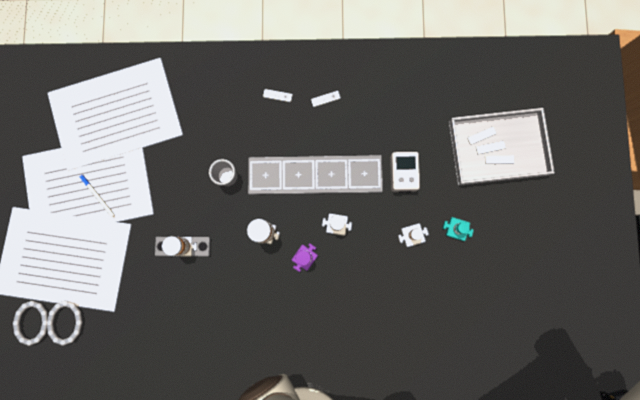

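View pics/side0.png

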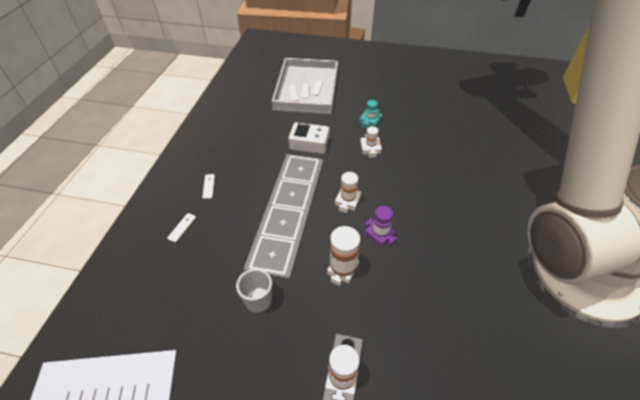

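The top view shows the strip at columns 249–382, row 175, with the beaker left (222,172) and the reader right (405,170). The bottles are: small (413,235), medium (337,224), largest (262,231) and big in the dock (182,246). The purple one (304,258) and turquoise one (459,229) are decoys. Next I fit bottle and strip models to the masks.

```bash
cat > h.py <<'E'
from plant import *
import cv2, numpy as np
from scipy.optimize import minimize
DIM={"bottle_small":(.026,.056),"bottle_medium":(.034,.072),"bottle_big":(.042,.088),"bottle_largest":(.05,.104)}
def proj(c,P):
    k=calibration(c); q=np.asarray(P)@np.array(k["R"]).T+np.array(k["t"]); q=q@np.array(k["intrinsics"]).T
    return q[:,:2]/q[:,2:]
def ray(c,px,z):
    k=calibration(c);R=np.array(k["R"]);o=-R.T@k["t"]
    d=R.T@np.linalg.solve(np.array(k["intrinsics"]),[px[0],px[1],1]); return (o+d*(z-o[2])/d[2])[:2]
def box(cx,cy,lx,ly,z0,z1): return [[cx+a*lx/2,cy+b*ly/2,z] for a in(-1,1) for b in(-1,1) for z in(z0,z1)]
def hulls(n,p,z0=0):
    if n=="strip": parts=[box(0,0,.09,.325,0,.006)]
    else:
        w,h=DIM[n]; a=np.linspace(0,2*np.pi,24)
        parts=[[[w/2*np.cos(t),w/2*np.sin(t),z] for t in a for z in(.014,h)],box(0,0,.044,.044,0,.014)]
        for s in(-1,1): parts+=[box(0,s*.025,.012,.008,0,.014),box(0,s*.031,.024,.006,0,.014)]
    c,s=np.cos(p[2]),np.sin(p[2]);R=np.array([[c,-s,0],[s,c,0],[0,0,1]])
    return [np.array(q)@R.T+[p[0],p[1],z0] for q in parts]
def render(c,n,p,z0=0):
    m=np.zeros((1600,2560),np.uint8)
    for q in hulls(n,p,z0):
        cv2.fillConvexPoly(m,cv2.convexHull(np.round((proj(c,q)+.5)*64).astype(np.int32)),255,shift=4)
    return cv2.resize(m,(640,400),interpolation=cv2.INTER_AREA)/255.
def iou(masks,n,p,z0=0):
    v=0
    for c,m in masks.items():
        r=render(c,n,p,z0); v+=np.minimum(r,m).sum()/np.maximum(r,m).sum()
    return v/len(masks)
def fit(masks,n,p0,z0=0,yaws=np.arange(-75,91,15)):
    f=lambda p:-iou(masks,n,[p[0]/100,p[1]/100,p[2]*.2],z0)
    best=None
    for y in yaws:
        s=np.array([p0[0]*100,p0[1]*100,np.radians(y)/.2])
        r=minimize(f,s,method="Nelder-Mead",options=dict(initial_simplex=s+np.array([[0,0,0],[.6,0,0],[0,.6,0],[0,0,.6]]),maxfev=70))
        if best is None or r.fun<best.fun: best=r
    r=minimize(f,best.x,method="Nelder-Mead",options=dict(maxfev=150)); 
    return np.array([r.x[0]/100,r.x[1]/100,r.x[2]*.2]),-r.fun
E
cat > a.py <<'E'
from h import *
ims={c:read_camera(c) for c in("top","side")}
ov={c:ims[c][:,:,::-1].copy() for c in ims}
want={"bottle_small":(413,235),"bottle_medium":(337,224),"bottle_big":(182,246),"bottle_largest":(262,231)}
for n,w in want.items():
    D=cut_out("top",n); d=min(D,key=lambda d:np.hypot(*(np.array(d["position"])-w))); print(n,np.round(d["position"]),d["confidence"],d["mask"].sum())
    p0=ray("top",w,.03); ms={"top":d["mask"].astype(float)}
    e=proj("side",[[*p0,.04]])[0]
    S=cut_out("side",n)
    if S:
        d=min(S,key=lambda d:np.hypot(*(np.array(d["position"])-e)))
        print("  side",np.round(d["position"]),np.round(e),d["mask"].sum())
        if np.hypot(*(np.array(d["position"])-e))<20: ms["side"]=d["mask"].astype(float)
    for k in (ms.keys() if len(ms)>1 else []):
        p,v=fit({k:ms[k]},n,p0); print("  ",k,np.round(p[:2],4),round(np.degrees(p[2]),1),round(v,3))
    p,v=fit(ms,n,p0); print("  both",np.round(p[:2],4),round(np.degrees(p[2]),1),round(v,3))
    for c in ov:
        for q in hulls(n,p): cv2.polylines(ov[c],[cv2.convexHull(np.round(proj(c,q)).astype(np.int32))],True,(0,255,0),1)
g=ims["top"].astype(int); m=((g.min(2)>75)&(np.ptp(g,axis=2)<25)).astype(np.uint8)
m[:, :235]=0; m[:,388:]=0; m[:150]=0; m[200:]=0
p0=ray("top",(315,175),.006); p,v=fit({"top":m.astype(float)},"strip",p0,0,[-5,0,5]); print("strip",np.round(p[:2],4),np.degrees(p[2]),v)
for px in[(265,174.5),(298,174.5),(331.5,174),(365,173.5)]: print(np.round(ray("top",px,.006),4))
for n,w in(("reader",.04),):
    print(n,[np.round(d["position"]) for d in look_for("top",n)])
for q in hulls("strip",p): cv2.polylines(ov["top"],[cv2.convexHull(np.round(proj("top",q)).astype(np.int32))],True,(0,255,0),1)
a=ov["top"][140:280,140:480]; cv2.imwrite("pics/ov_top.png",cv2.resize(np.vstack([a,ims["top"][140:280,140:480,::-1]])[:,:],(800,659))[:600])
cv2.imwrite("pics/ov_top.png",cv2.resize(a,(800,330)))
E
python3 a.py
```

```text
bottle_small [416. 232.] 0.81 418
  side [371. 141.] [373. 136.] 439Traceback (most recent call last):
  File "a.py", line 15, in <module>
    p,v=fit({k:ms[k]},n,p0); print("  ",k,np.round(p[:2],4),round(np.degrees(p[2]),1),round(v,3))
        ~~~^^^^^^^^^^^^^^^^
  File "h.py", line 35, in fit
    r=minimize(f,s,method="Nelder-Mead",options=dict(initial_simplex=s+np.array([[0,0,0],[.6,0,0],[0,.6,0],[0,0,.6]]),maxfev=70))
    res = _minimize_neldermead(fun, x0, args, callback, bounds=bounds,
                               **options)
    fxr = func(xr)
    fx = function(np.copy(x), *(wrapper_args + args))
  File "h.py", line 31, in <lambda>
    f=lambda p:-iou(masks,n,[p[0]/100,p[1]/100,p[2]*.2],z0)
                ~~~^^^^^^^^^^^^^^^^^^^^^^^^^^^^^^^^^^^^^^^^
  File "h.py", line 28, in iou
    r=render(c,n,p,z0); v+=np.minimum(r,m).sum()/np.maximum(r,m).sum()
  File "h.py", line 23, in render
    cv2.fillConvexPoly(m,cv2.convexHull(np.round((proj(c,q)+.5)*64).astype(np.int32)),255,shift=4)
                                                  ~~~~^^^^^
  File "h.py", line 6, in proj
    k=calibration(c); q=np.asarray(P)@np.array(k["R"]).T+np.array(k["t"]); q=q@np.array(k["intrinsics"]).T
ValueError: time passes only in moves, steps and waits
```

```bash
sed -i 's/^DIM=/from plant import calibration as _cal\n_C={c:_cal(c) for c in("top","side")}\ncalibration=_C.get\nDIM=/' h.py; time python3 a.py
```

```text
bottle_small [414. 234.] 0.85 456
  side [372. 142.] [373. 136.] 457
   top [ 0.4492 -0.2642] 15.3 0.898
   side [ 0.4492 -0.2658] 16.5 0.925
  both [ 0.4492 -0.2646] 16.0 0.905
bottle_medium [333. 226.] 0.79 393
  side [350. 191.] [350. 187.] 689
   top [ 0.4761 -0.0837] -10.5 0.868
   side [ 0.4767 -0.0842] -6.4 0.935
  both [ 0.4764 -0.0836] -9.3 0.894
bottle_big [176. 248.] 0.86 526
  side [340. 370.] [344. 366.] 1392
   top [0.4265 0.2858] -2.6 0.861
   side [0.427  0.2852] 1.1 0.946
  both [0.4266 0.2854] 0.2 0.9
bottle_largest [263. 232.] 0.69 589
  side [345. 253.] [343. 258.] 1334
   top [0.4584 0.089 ] -15.5 0.937
   side [0.4583 0.0886] -11.6 0.896
  both [0.4583 0.089 ] -13.4 0.915
strip [ 0.5985 -0.0318] 0.301120476368655 0.9657279246481626
[0.5979 0.0886]
[0.597 0.008]
[ 0.5973 -0.0735]
[ 0.5977 -0.1548]
reader [array([402., 173.])]
real	0m22.571s
user	0m33.478s
sys	0m11.548s
```

View pics/ov_top.png

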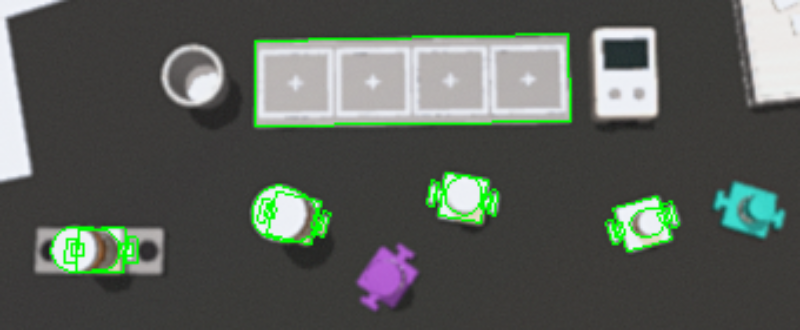

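The overlay matches all four bottles, and the decoys are left out. The strip fit is good, with crosses at crop columns 295, 373, 450 and 528. Now I plan the moves, starting with the small bottle.

```bash
cat > go.py <<'E'
import sys
from plant import state
import numpy as np
from scipy.spatial.transform import Rotation as Ro
def go(x,y,z,yaw):
    s=state();R=Ro.from_rotvec(s["tcp_rot"]).as_matrix();p=np.array(s["tool_pos"])
    d=R.T@(np.array([x,y,z])-p)*100
    a=np.degrees(np.arctan2(R[1,1],R[0,1])); dy=(yaw-a+90)%180-90
    print("t",round(s["t"],2),"pos",np.round(p,4),"yaw",round(a,1),"tilt",round(np.degrees(np.arccos(-R[2,2])),2),"q1,q6",np.round(np.degrees([s["q"][0],s["q"][5]])),"w",round(s["width"],3),"F",np.round(s["ft_force"],1),"->",np.round(d,2),"roll",round(-dy,1))
go(*map(float,sys.argv[1:]))
E
python3 go.py .4492 -.2648 .12 16
```

```text
t 1.55 pos [ 0.1563 -0.6051  0.1984] yaw 104.5 tilt 0.0 q1,q6 [-61. -15.] w 0.999 F [ 0.3  0.2 -0. ] -> [-36.87  25.63   7.83] roll 88.5
```

Request:
{"op": "apply_moves", "data": {
  "series": [
    {"x": -36.9,"y": 25.6,"z": 7.8,"roll": -91.5},
    {"x": -36.9,"y": 25.6,"z": 7.8,"roll": -91.5},
    {"x": -36.9,"y": 25.6,"z": 7.8,"roll": -91.5},
    {"x": -36.9,"y": 25.6,"z": 7.8,"roll": -91.5},
    {"x": -36.9,"y": 25.6,"z": 7.8,"roll": -91.5},
    {"x": -36.9,"y": 25.6,"z": 7.8,"roll": -91.5},
    {"x": -36.9,"y": 25.6,"z": 7.8,"roll": -91.5},
    {"x": -36.9,"y": 25.6,"z": 7.8,"roll": -91.5},
    {"x": -36.9,"y": 25.6,"z": 7.8,"roll": -91.5},
    {"x": -36.9,"y": 25.6,"z": 7.8,"roll": -91.5},
    {"x": -36.9,"y": 25.6,"z": 7.8,"roll": -91.5},
    {"x": -36.9,"y": 25.6,"z": 7.8,"roll": -91.5},
    {"x": -36.9,"y": 25.6,"z": 7.8,"roll": -91.5},
    {"x": -36.9,"y": 25.6,"z": 7.8,"roll": -91.5},
    {"x": -36.9,"y": 25.6,"z": 7.8,"roll": -91.5},
    {"x": -36.9,"y": 25.6,"z": 7.8,"roll": -91.5},
    {"x": -36.9,"y": 25.6,"z": 7.8,"roll": -91.5},
    {"x": -36.9,"y": 25.6,"z": 7.8,"roll": -91.5},
    {"x": -36.9,"y": 25.6,"z": 7.8,"roll": -91.5},
    {"x": -36.9,"y": 25.6,"z": 7.8,"roll": -91.5}
  ],
  "hand": -1
}}

```text
t: 3.22
tool_pos: [0.4494, -0.2652, 0.1204]
tcp_rot: [-2.508, 1.892, -0.0]
ft_force: [-0.7, -0.6, 0.2]
width: 1.001
gripper_force: 0.0
```

```bash
python3 go.py .4492 -.2648 .028 16
```

```text
t 3.22 pos [ 0.4494 -0.2652  0.1204] yaw -164.1 tilt 0.01 q1,q6 [-13.  29.] w 1.001 F [-0.7 -0.6  0.2] -> [-0.05  0.01  9.24] roll -0.1
```

Request:
{"op": "apply_moves", "data": {
  "series": [
    {"z": 2.5},
    {"z": 5},
    {"z": 7},
    {"z": 8.4},
    {"z": 9.2},
    {"z": 9.2},
    {"z": 9.2}
  ]
}}

```text
invalid input
```

Request:
{"op": "apply_moves", "data": {
  "series": [
    {"z": 0},
    {"z": 0},
    {"z": 0},
    {"z": 0},
    {"z": 0},
    {"z": 0},
    {"z": 0},
    {"z": 0},
    {"z": 0},
    {"z": 0},
    {"z": 0},
    {"z": 0}
  ],
  "hand": 1,
  "squeeze": 20
}}

```text
invalid input
```

```bash
python3 go.py .4492 -.2648 .088 16
```

```text
t 3.22 pos [ 0.4494 -0.2652  0.1204] yaw -164.1 tilt 0.01 q1,q6 [-13.  29.] w 1.001 F [-0.7 -0.6  0.2] -> [-0.05  0.01  3.24] roll -0.1
```

All four fields are required.

Request:
{"op": "apply_moves", "data": {
  "series": [
    {"x": 0,"y": 0,"z": 2.5,"roll": 0},
    {"x": 0,"y": 0,"z": 5,"roll": 0},
    {"x": 0,"y": 0,"z": 7,"roll": 0},
    {"x": 0,"y": 0,"z": 8.4,"roll": 0},
    {"x": 0,"y": 0,"z": 9.2,"roll": 0},
    {"x": 0,"y": 0,"z": 9.2,"roll": 0},
    {"x": 0,"y": 0,"z": 9.2,"roll": 0}
  ]
}}

```text
t: 3.8
tool_pos: [0.4499, -0.2652, 0.0285]
tcp_rot: [2.509, -1.891, 0.0]
ft_force: [0.5, -0.6, -0.5]
width: 0.999
gripper_force: 0.0
```

Request:
{"op": "apply_moves", "data": {
  "series": [
    {"x": 0,"y": 0,"z": 0,"roll": 0},
    {"x": 0,"y": 0,"z": 0,"roll": 0},
    {"x": 0,"y": 0,"z": 0,"roll": 0},
    {"x": 0,"y": 0,"z": 0,"roll": 0},
    {"x": 0,"y": 0,"z": 0,"roll": 0},
    {"x": 0,"y": 0,"z": 0,"roll": 0},
    {"x": 0,"y": 0,"z": 0,"roll": 0},
    {"x": 0,"y": 0,"z": 0,"roll": 0},
    {"x": 0,"y": 0,"z": 0,"roll": 0},
    {"x": 0,"y": 0,"z": 0,"roll": 0},
    {"x": 0,"y": 0,"z": 0,"roll": 0},
    {"x": 0,"y": 0,"z": 0,"roll": 0}
  ],
  "hand": 1,
  "squeeze": 20
}}

```text
t: 4.8
tool_pos: [0.4495, -0.265, 0.0283]
tcp_rot: [2.509, -1.891, -0.0]
ft_force: [0.2, -0.1, 0.4]
width: 0.281
gripper_force: 20.0
```

```bash
python3 go.py .4492 -.2648 .088 16
```

```text
t 4.8 pos [ 0.4495 -0.265   0.0283] yaw -164.0 tilt 0.01 q1,q6 [-13.  29.] w 0.281 F [ 0.2 -0.1  0.4] -> [-0.02  0.02 -5.97] roll -0.0
```

Request:
{"op": "apply_moves", "data": {
  "series": [
    {"x": 0,"y": 0,"z": -1,"roll": 0},
    {"x": 0,"y": 0,"z": -2.5,"roll": 0},
    {"x": 0,"y": 0,"z": -4.5,"roll": 0},
    {"x": 0,"y": 0,"z": -6,"roll": 0},
    {"x": 0,"y": 0,"z": -6,"roll": 0}
  ]
}}

```text
t: 5.22
tool_pos: [0.4521, -0.2658, 0.0923]
tcp_rot: [-2.508, 1.888, -0.011]
ft_force: [0.7, -0.4, 0.5]
width: 0.282
gripper_force: 20.0
```

```bash
python3 go.py .5982 -.1525 .088 0.3
```

```text
t 5.22 pos [ 0.4521 -0.2658  0.0923] yaw -164.0 tilt 0.44 q1,q6 [-13.  29.] w 0.282 F [ 0.7 -0.4  0.5] -> [ -6.86 -17.17   0.5 ] roll 15.7
```

Request:
{"op": "apply_moves", "data": {
  "series": [
    {"x": -0.7,"y": -1.7,"z": 0,"roll": 2},
    {"x": -1.6,"y": -4.2,"z": 0,"roll": 4},
    {"x": -2.7,"y": -7.0,"z": 0,"roll": 7},
    {"x": -3.8,"y": -9.8,"z": 0,"roll": 10},
    {"x": -4.8,"y": -12.6,"z": 0,"roll": 12},
    {"x": -5.8,"y": -15,"z": 0,"roll": 14},
    {"x": -6.4,"y": -16.7,"z": 0,"roll": 15},
    {"x": -6.7,"y": -17.4,"z": 0,"roll": 15.7},
    {"x": -6.7,"y": -17.4,"z": 0,"roll": 15.7},
    {"x": -6.7,"y": -17.4,"z": 0,"roll": 15.7},
    {"x": -6.7,"y": -17.4,"z": 0,"roll": 15.7},
    {"x": -6.7,"y": -17.4,"z": 0,"roll": 15.7},
    {"x": -6.7,"y": -17.4,"z": 0,"roll": 15.7}
  ]
}}

```text
t: 6.3
tool_pos: [0.5976, -0.1534, 0.0886]
tcp_rot: [2.226, -2.217, -0.0]
ft_force: [-0.5, -1.3, -1.3]
width: 0.28
gripper_force: 20.0
```

```bash
python3 go.py .5982 -.1525 .034 0.3; cat > chk.py <<'E'
import sys
from h import *
n=sys.argv[1]; z0=float(sys.argv[2]); p0=[float(v) for v in sys.argv[3:5]]
ims={c:read_camera(c) for c in("top","side")}; ms={}
for c in ims:
    e=proj(c,[[*p0,z0+DIM[n][1]*.5]])[0]; D=cut_out(c,n)
    if not D: continue
    d=min(D,key=lambda d:np.hypot(*(np.array(d["position"])-e))); m=d["mask"].astype(float)
    if np.hypot(*(np.array(d["position"])-e))>15: continue
    p,v=fit({c:m},n,p0,z0,[-15,0,15]); print(c,np.round(p[:2],4),round(np.degrees(p[2]),1),round(v,3)); ms[c]=m
p,v=fit(ms,n,p0,z0,[-15,0,15]) if ms else (np.r_[p0,0],0); print("both",np.round(p[:2],4),round(np.degrees(p[2]),1),round(v,3))
out=[]
for c in ims:
    o=ims[c][:,:,::-1].copy(); e=proj(c,[[*p0,z0+.03]])[0].astype(int)
    y0,x0=np.clip(e[1]-60,0,280),np.clip(e[0]-80,0,480); out.append(cv2.resize(o[y0:y0+120,x0:x0+160],(400,300),interpolation=cv2.INTER_CUBIC))
if len(sys.argv)>5: cv2.imwrite("pics/"+sys.argv[5],np.hstack(out))
E
python3 chk.py bottle_small .0595 .598 -.1525 c1.png
```

```text
t 6.3 pos [ 0.5976 -0.1534  0.0886] yaw -179.8 tilt 0.01 q1,q6 [ 1. -0.] w 0.28 F [-0.5 -1.3 -1.3] -> [-0.09 -0.06  5.46] roll -0.1
side [ 0.5987 -0.1544] 0.9 0.911
both [ 0.5987 -0.1544] 0.9 0.911
```

View pics/c1.png

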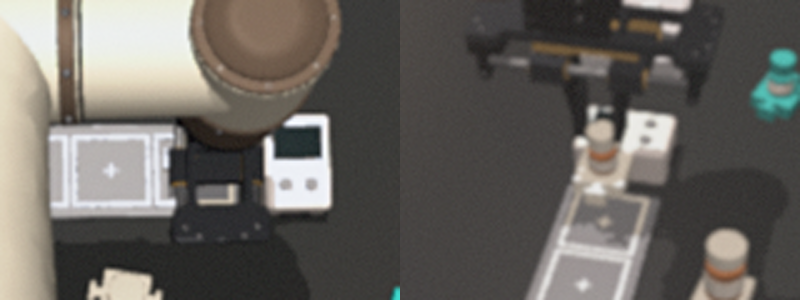

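The side crop shows the small bottle held upright, clear of everything and next to the reader. I shift it 1.5 mm and lower it.

Request:
{"op": "apply_moves", "data": {
  "series": [
    {"x": -0.15,"y": 0,"z": 1.5,"roll": 0},
    {"x": -0.15,"y": 0,"z": 3,"roll": 0},
    {"x": -0.15,"y": 0,"z": 4.2,"roll": 0},
    {"x": -0.15,"y": 0,"z": 4.8,"roll": 0},
    {"x": -0.15,"y": 0,"z": 5.1,"roll": 0},
    {"x": -0.15,"y": 0,"z": 5.2,"roll": 0},
    {"x": -0.15,"y": 0,"z": 5.3,"roll": 0},
    {"x": -0.15,"y": 0,"z": 5.38,"roll": 0},
    {"x": -0.15,"y": 0,"z": 5.43,"roll": 0},
    {"x": -0.15,"y": 0,"z": 5.43,"roll": 0},
    {"x": -0.15,"y": 0,"z": 5.43,"roll": 0},
    {"x": -0.15,"y": 0,"z": 5.43,"roll": 0}
  ]
}}

```text
t: 7.5
tool_pos: [0.5986, -0.1511, 0.0343]
tcp_rot: [-2.227, 2.216, -0.001]
ft_force: [-0.1, -0.4, -0.1]
width: 0.278
gripper_force: 20.0
```

```bash
python3 go.py .598 -.152 .034 0.3
```

```text
t 7.5 pos [ 0.5986 -0.1511  0.0343] yaw -179.7 tilt 0.03 q1,q6 [ 1. -1.] w 0.278 F [-0.1 -0.4 -0.1] -> [0.09 0.06 0.03] roll -0.0
```

Request:
{"op": "apply_moves", "data": {
  "series": [
    {"x": 0.05,"y": 0,"z": 0.03,"roll": 0},
    {"x": 0.05,"y": 0,"z": 0.06,"roll": 0},
    {"x": 0.05,"y": 0,"z": 0.06,"roll": 0},
    {"x": 0.05,"y": 0,"z": 0.06,"roll": 0}
  ]
}}

```text
t: 7.83
tool_pos: [0.5986, -0.1514, 0.0343]
tcp_rot: [-2.227, 2.215, -0.001]
ft_force: [-2.4, 1.5, 4.7]
width: 0.277
gripper_force: 20.0
```

Request:
{"op": "apply_moves", "data": {
  "series": [
    {"x": 0,"y": 0,"z": 0,"roll": 0},
    {"x": 0,"y": 0,"z": 0,"roll": 0},
    {"x": 0,"y": 0,"z": 0,"roll": 0},
    {"x": 0,"y": 0,"z": 0,"roll": 0},
    {"x": 0,"y": 0,"z": 0,"roll": 0},
    {"x": 0,"y": 0,"z": 0,"roll": 0},
    {"x": 0,"y": 0,"z": 0,"roll": 0},
    {"x": 0,"y": 0,"z": 0,"roll": 0},
    {"x": 0,"y": 0,"z": 0,"roll": 0},
    {"x": 0,"y": 0,"z": 0,"roll": 0}
  ],
  "hand": -1
}}

```text
t: 8.67
tool_pos: [0.5984, -0.1516, 0.0335]
tcp_rot: [-2.227, 2.216, -0.0]
ft_force: [-0.2, 0.7, -1.0]
width: 0.943
gripper_force: 0.0
```

Request:
{"op": "apply_moves", "data": {
  "series": [
    {"x": 0,"y": 0,"z": -1.5,"roll": 0},
    {"x": 0,"y": 0,"z": -4,"roll": 0},
    {"x": 0,"y": 0,"z": -7,"roll": 0},
    {"x": 0,"y": 0,"z": -10,"roll": 0},
    {"x": 0,"y": 0,"z": -10,"roll": 0},
    {"x": 0,"y": 0,"z": -10,"roll": 0},
    {"x": 0,"y": 0,"z": -10,"roll": 0}
  ]
}}

```text
t: 9.25
tool_pos: [0.5978, -0.1514, 0.133]
tcp_rot: [2.226, -2.216, -0.001]
ft_force: [0.2, -0.2, -0.3]
width: 0.997
gripper_force: 0.0
```

```bash
python3 go.py .4764 -.0838 .136 -8.5; python3 chk.py bottle_small .006 .598 -.152; 
```

```text
t 9.25 pos [ 0.5978 -0.1514  0.133 ] yaw -179.7 tilt 0.05 q1,q6 [ 1. -0.] w 0.997 F [ 0.2 -0.2 -0.3] -> [-6.82 12.11 -0.29] roll 8.8
top [ 0.5986 -0.1509] -1.8 0.341
side [ 0.5993 -0.15  ] -2.0 0.904
both [ 0.5995 -0.1504] -1.1 0.622
```

Request:
{"op": "apply_moves", "data": {
  "series": [
    {"x": -1,"y": 2,"z": 0,"roll": 2},
    {"x": -2.5,"y": 4.5,"z": 0,"roll": 4},
    {"x": -4,"y": 7.5,"z": 0,"roll": 6},
    {"x": -5.5,"y": 10,"z": 0,"roll": 8},
    {"x": -6.8,"y": 12.1,"z": -0.3,"roll": 8.8},
    {"x": -6.8,"y": 12.1,"z": -0.3,"roll": 8.8},
    {"x": -6.8,"y": 12.1,"z": -0.3,"roll": 8.8},
    {"x": -6.8,"y": 12.1,"z": -0.3,"roll": 8.8},
    {"x": -6.8,"y": 12.1,"z": -0.3,"roll": 8.8},
    {"x": -6.8,"y": 12.1,"z": -0.3,"roll": 8.8},
    {"x": -6.8,"y": 12.1,"z": -0.3,"roll": 8.8}
  ]
}}

```text
t: 10.37
tool_pos: [0.4775, -0.0846, 0.136]
tcp_rot: [2.049, -2.381, -0.001]
ft_force: [0.3, 0.6, 0.6]
width: 1.001
gripper_force: 0.0
```

```bash
python3 go.py .4764 -.0838 .036 -8.5; python3 chk.py bottle_medium 0 .4764 -.0838 ; python3 chk.py bottle_small .006 .598 -.152 c2.png
```

```text
t 10.37 pos [ 0.4775 -0.0846  0.136 ] yaw 171.4 tilt 0.04 q1,q6 [  9. -18.] w 1.001 F [0.3 0.6 0.6] -> [-0.06  0.12 10.  ] roll -0.1
side [ 0.4767 -0.0854] -6.6 0.916
both [ 0.4767 -0.0854] -6.6 0.916
top [ 0.6065 -0.1504] -22.1 0.087
side [ 0.5984 -0.151 ] 3.3 0.904
both [ 0.5985 -0.1511] 3.3 0.495
```

View pics/c2.png

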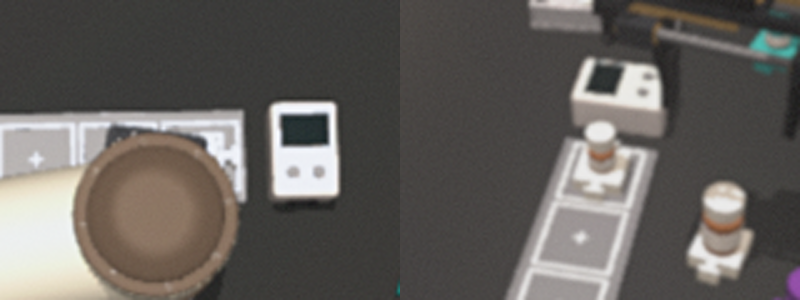

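The small bottle stands upright and centred on the place beside the reader. Next is the medium bottle.

Request:
{"op": "apply_moves", "data": {
  "series": [
    {"x": 0,"y": 0,"z": 2.5,"roll": 0},
    {"x": 0,"y": 0,"z": 5.5,"roll": 0},
    {"x": 0,"y": 0,"z": 8,"roll": 0},
    {"x": 0,"y": 0,"z": 9.4,"roll": 0},
    {"x": 0,"y": 0,"z": 10,"roll": 0},
    {"x": 0,"y": 0,"z": 10,"roll": 0},
    {"x": 0,"y": 0,"z": 10,"roll": 0}
  ]
}}

```text
t: 11.35
tool_pos: [0.4777, -0.0842, 0.037]
tcp_rot: [-2.05, 2.379, -0.001]
ft_force: [0.6, 0.3, 0.2]
width: 1.002
gripper_force: 0.0
```

Request:
{"op": "apply_moves", "data": {
  "series": [
    {"x": 0,"y": 0,"z": 0,"roll": 0},
    {"x": 0,"y": 0,"z": 0,"roll": 0},
    {"x": 0,"y": 0,"z": 0,"roll": 0},
    {"x": 0,"y": 0,"z": 0,"roll": 0},
    {"x": 0,"y": 0,"z": 0,"roll": 0},
    {"x": 0,"y": 0,"z": 0,"roll": 0},
    {"x": 0,"y": 0,"z": 0,"roll": 0},
    {"x": 0,"y": 0,"z": 0,"roll": 0},
    {"x": 0,"y": 0,"z": 0,"roll": 0},
    {"x": 0,"y": 0,"z": 0,"roll": 0},
    {"x": 0,"y": 0,"z": 0,"roll": 0},
    {"x": 0,"y": 0,"z": 0,"roll": 0}
  ],
  "hand": 1
}}

```text
t: 12.35
tool_pos: [0.4769, -0.0843, 0.0364]
tcp_rot: [2.05, -2.38, -0.0]
ft_force: [-0.9, -0.9, -0.0]
width: 0.381
gripper_force: 20.0
```

Request:
{"op": "apply_moves", "data": {
  "series": [
    {"x": 0,"y": 0,"z": -1,"roll": 0},
    {"x": 0,"y": 0,"z": -2.5,"roll": 0},
    {"x": 0,"y": 0,"z": -4.5,"roll": 0},
    {"x": 0,"y": 0,"z": -6,"roll": 0},
    {"x": 0,"y": 0,"z": -6,"roll": 0},
    {"x": 0,"y": 0,"z": -6,"roll": 0},
    {"x": 0,"y": 0,"z": -6,"roll": 0}
  ]
}}

```text
t: 12.93
tool_pos: [0.4761, -0.0842, 0.0955]
tcp_rot: [2.049, -2.38, -0.002]
ft_force: [0.2, 0.7, -1.7]
width: 0.381
gripper_force: 20.0
```

```bash
python3 go.py .5982 -.0722 .096 0.3
```

```text
t 12.93 pos [ 0.4761 -0.0842  0.0955] yaw 171.5 tilt 0.11 q1,q6 [  9. -18.] w 0.381 F [ 0.2  0.7 -1.7] -> [ -3.   -11.89  -0.08] roll -8.8
```

Request:
{"op": "apply_moves", "data": {
  "series": [
    {"x": -0.3,"y": -1.2,"z": 0,"roll": -1},
    {"x": -0.9,"y": -3.5,"z": 0,"roll": -3},
    {"x": -1.6,"y": -6.3,"z": 0,"roll": -5},
    {"x": -2.3,"y": -9,"z": 0,"roll": -7},
    {"x": -2.8,"y": -11,"z": 0,"roll": -8},
    {"x": -3,"y": -11.9,"z": 0,"roll": -8.8},
    {"x": -3,"y": -11.9,"z": 0,"roll": -8.8},
    {"x": -3,"y": -11.9,"z": 0,"roll": -8.8},
    {"x": -3,"y": -11.9,"z": 0,"roll": -8.8},
    {"x": -3,"y": -11.9,"z": 0,"roll": -8.8},
    {"x": -3,"y": -11.9,"z": 0,"roll": -8.8}
  ]
}}

```text
t: 13.85
tool_pos: [0.5983, -0.0723, 0.0967]
tcp_rot: [2.227, -2.216, -0.0]
ft_force: [-0.5, -0.2, -0.7]
width: 0.383
gripper_force: 20.0
```

```bash
python3 go.py .5982 -.0722 .042 0.3; python3 chk.py bottle_medium .06 .598 -.0725
```

```text
t 13.85 pos [ 0.5983 -0.0723  0.0967] yaw -179.7 tilt 0.01 q1,q6 [ 8. -8.] w 0.383 F [-0.5 -0.2 -0.7] -> [-0.01  0.01  5.47] roll -0.0
side [ 0.5989 -0.073 ] 2.5 0.915
both [ 0.5989 -0.073 ] 2.5 0.915
```

Request:
{"op": "apply_moves", "data": {
  "series": [
    {"x": 0,"y": 0,"z": 1.5,"roll": 0},
    {"x": 0,"y": 0,"z": 3,"roll": 0},
    {"x": 0,"y": 0,"z": 4.2,"roll": 0},
    {"x": 0,"y": 0,"z": 4.8,"roll": 0},
    {"x": 0,"y": 0,"z": 5.1,"roll": 0},
    {"x": 0,"y": 0,"z": 5.2,"roll": 0},
    {"x": 0,"y": 0,"z": 5.3,"roll": 0},
    {"x": 0,"y": 0,"z": 5.38,"roll": 0},
    {"x": 0,"y": 0,"z": 5.43,"roll": 0},
    {"x": 0,"y": 0,"z": 5.46,"roll": 0},
    {"x": 0,"y": 0,"z": 5.49,"roll": 0},
    {"x": 0,"y": 0,"z": 5.49,"roll": 0},
    {"x": 0,"y": 0,"z": 5.49,"roll": 0},
    {"x": 0,"y": 0,"z": 5.49,"roll": 0}
  ]
}}

```text
t: 15.22
tool_pos: [0.5996, -0.0722, 0.0424]
tcp_rot: [-2.227, 2.215, -0.001]
ft_force: [-2.1, 1.1, 4.6]
width: 0.382
gripper_force: 20.0
```

Request:
{"op": "apply_moves", "data": {
  "series": [
    {"x": 0,"y": 0,"z": 0,"roll": 0},
    {"x": 0,"y": 0,"z": 0,"roll": 0},
    {"x": 0,"y": 0,"z": 0,"roll": 0},
    {"x": 0,"y": 0,"z": 0,"roll": 0},
    {"x": 0,"y": 0,"z": 0,"roll": 0},
    {"x": 0,"y": 0,"z": 0,"roll": 0},
    {"x": 0,"y": 0,"z": 0,"roll": 0},
    {"x": 0,"y": 0,"z": 0,"roll": 0},
    {"x": 0,"y": 0,"z": 0,"roll": 0},
    {"x": 0,"y": 0,"z": 0,"roll": 0}
  ],
  "hand": -1
}}

```text
t: 16.05
tool_pos: [0.5992, -0.0722, 0.0416]
tcp_rot: [-2.227, 2.216, -0.0]
ft_force: [-0.5, 0.7, -0.2]
width: 0.981
gripper_force: 0.0
```

Request:
{"op": "apply_moves", "data": {
  "series": [
    {"x": 0,"y": 0,"z": -1.5,"roll": 0},
    {"x": 0,"y": 0,"z": -4,"roll": 0},
    {"x": 0,"y": 0,"z": -7,"roll": 0},
    {"x": 0,"y": 0,"z": -11,"roll": 0},
    {"x": 0,"y": 0,"z": -14,"roll": 0},
    {"x": 0,"y": 0,"z": -14,"roll": 0},
    {"x": 0,"y": 0,"z": -14,"roll": 0},
    {"x": 0,"y": 0,"z": -14,"roll": 0}
  ]
}}

```text
t: 16.72
tool_pos: [0.5985, -0.072, 0.1809]
tcp_rot: [2.226, -2.216, -0.002]
ft_force: [0.3, 0.5, -0.3]
width: 0.996
gripper_force: 0.0
```

```bash
python3 go.py .4267 .2854 .16 0
```

```text
t 16.72 pos [ 0.5985 -0.072   0.1809] yaw -179.7 tilt 0.07 q1,q6 [ 8. -8.] w 0.996 F [ 0.3  0.5 -0.3] -> [-35.82  17.01   2.13] roll 0.3
```

Request:
{"op": "apply_moves", "data": {
  "series": [
    {"x": -35.8,"y": 17,"z": 2.1,"roll": 0},
    {"x": -35.8,"y": 17,"z": 2.1,"roll": 0},
    {"x": -35.8,"y": 17,"z": 2.1,"roll": 0},
    {"x": -35.8,"y": 17,"z": 2.1,"roll": 0},
    {"x": -35.8,"y": 17,"z": 2.1,"roll": 0},
    {"x": -35.8,"y": 17,"z": 2.1,"roll": 0},
    {"x": -35.8,"y": 17,"z": 2.1,"roll": 0},
    {"x": -35.8,"y": 17,"z": 2.1,"roll": 0},
    {"x": -35.8,"y": 17,"z": 2.1,"roll": 0},
    {"x": -35.8,"y": 17,"z": 2.1,"roll": 0},
    {"x": -35.8,"y": 17,"z": 2.1,"roll": 0},
    {"x": -35.8,"y": 17,"z": 2.1,"roll": 0},
    {"x": -35.8,"y": 17,"z": 2.1,"roll": 0},
    {"x": -35.8,"y": 17,"z": 2.1,"roll": 0},
    {"x": -35.8,"y": 17,"z": 2.1,"roll": 0},
    {"x": -35.8,"y": 17,"z": 2.1,"roll": 0}
  ]
}}

```text
t: 18.05
tool_pos: [0.4278, 0.284, 0.1604]
tcp_rot: [2.225, -2.218, 0.0]
ft_force: [0.8, -0.6, 0.3]
width: 0.997
gripper_force: 0.0
```

```bash
python3 chk.py bottle_big 0 .4267 .2854 c3.png; python3 chk.py bottle_medium .006 .598 -.072;python3 chk.py bottle_small .006 .598 -.152; python3 go.py .4267 .2854 .045 0
```

```text
top [0.4262 0.2858] -0.6 0.919
side [0.4263 0.2861] -1.6 0.92
both [0.4264 0.286 ] -1.5 0.917
top [ 0.5988 -0.0713] -0.5 0.849
side [ 0.5994 -0.0735] -0.1 0.927
both [ 0.5988 -0.072 ] -0.6 0.879
top [ 0.5997 -0.1491] -0.5 0.893
side [ 0.5999 -0.1572] 14.5 0.661
both [ 0.5992 -0.1502] 2.9 0.751
t 18.65 pos [0.4274 0.285  0.1606] yaw -179.7 tilt 0.0 q1,q6 [ 52. -52.] w 1.005 F [0.5 0.8 0.4] -> [-0.04  0.07 11.56] roll 0.3
```

View pics/c3.png

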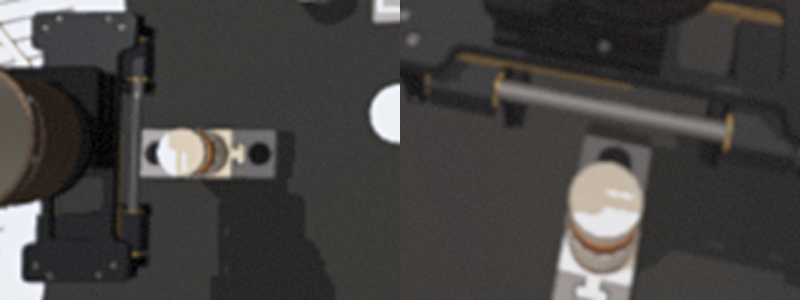

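The bottle's foot sits between the grey dock feet, and both cameras agree on (0.4264, 0.2859) with yaw about 0. I go down, grip and lift straight up.

Request:
{"op": "apply_moves", "data": {
  "series": [
    {"x": -0.1,"y": 0.1,"z": 2.5,"roll": 0},
    {"x": -0.1,"y": 0.1,"z": 5.5,"roll": 0},
    {"x": -0.1,"y": 0.1,"z": 8.5,"roll": 0},
    {"x": -0.1,"y": 0.1,"z": 10.8,"roll": 0},
    {"x": -0.1,"y": 0.1,"z": 11.5,"roll": 0},
    {"x": -0.1,"y": 0.1,"z": 11.5,"roll": 0},
    {"x": -0.1,"y": 0.1,"z": 11.5,"roll": 0},
    {"x": -0.1,"y": 0.1,"z": 11.5,"roll": 0}
  ]
}}

```text
t: 19.32
tool_pos: [0.4275, 0.2871, 0.0472]
tcp_rot: [-2.225, 2.213, -0.0]
ft_force: [0.1, -0.4, 0.2]
width: 1.001
gripper_force: 0.0
```

Request:
{"op": "apply_moves", "data": {
  "series": [
    {"x": 0,"y": 0,"z": 0,"roll": 0},
    {"x": 0,"y": 0,"z": 0,"roll": 0},
    {"x": 0,"y": 0,"z": 0,"roll": 0},
    {"x": 0,"y": 0,"z": 0,"roll": 0},
    {"x": 0,"y": 0,"z": 0,"roll": 0},
    {"x": 0,"y": 0,"z": 0,"roll": 0},
    {"x": 0,"y": 0,"z": 0,"roll": 0},
    {"x": 0,"y": 0,"z": 0,"roll": 0},
    {"x": 0,"y": 0,"z": 0,"roll": 0},
    {"x": 0,"y": 0,"z": 0,"roll": 0},
    {"x": 0,"y": 0,"z": 0,"roll": 0},
    {"x": 0,"y": 0,"z": 0,"roll": 0}
  ],
  "hand": 1
}}

```text
t: 20.32
tool_pos: [0.4264, 0.286, 0.0455]
tcp_rot: [2.227, -2.216, -0.0]
ft_force: [0.3, -0.5, -0.5]
width: 0.473
gripper_force: 20.0
```

```bash
python3 go.py .4264 .2859 .045 0
```

```text
t 20.32 pos [0.4264 0.286  0.0455] yaw -179.7 tilt 0.0 q1,q6 [ 52. -52.] w 0.473 F [ 0.3 -0.5 -0.5] -> [ 0.01 -0.    0.05] roll 0.3
```

No side force. I lift slowly first, then higher.

Request:
{"op": "apply_moves", "data": {
  "series": [
    {"x": 0,"y": 0,"z": -0.2,"roll": 0},
    {"x": 0,"y": 0,"z": -0.5,"roll": 0},
    {"x": 0,"y": 0,"z": -0.8,"roll": 0},
    {"x": 0,"y": 0,"z": -1.1,"roll": 0},
    {"x": 0,"y": 0,"z": -1.4,"roll": 0},
    {"x": 0,"y": 0,"z": -1.7,"roll": 0},
    {"x": 0,"y": 0,"z": -2,"roll": 0},
    {"x": 0,"y": 0,"z": -2.5,"roll": 0},
    {"x": 0,"y": 0,"z": -2.5,"roll": 0},
    {"x": 0,"y": 0,"z": -2.5,"roll": 0}
  ]
}}

```text
t: 21.15
tool_pos: [0.4266, 0.2862, 0.071]
tcp_rot: [-2.226, 2.215, 0.0]
ft_force: [0.9, -0.1, -0.4]
width: 0.481
gripper_force: 20.0
```

Request:
{"op": "apply_moves", "data": {
  "series": [
    {"x": 0,"y": 0,"z": -1.5,"roll": 0},
    {"x": 0,"y": 0,"z": -4,"roll": 0},
    {"x": 0,"y": 0,"z": -7,"roll": 0},
    {"x": 0,"y": 0,"z": -9,"roll": 0},
    {"x": 0,"y": 0,"z": -9.5,"roll": 0},
    {"x": 0,"y": 0,"z": -9.5,"roll": 0},
    {"x": 0,"y": 0,"z": -9.5,"roll": 0}
  ]
}}

```text
t: 21.73
tool_pos: [0.4257, 0.2855, 0.1645]
tcp_rot: [2.225, -2.215, -0.001]
ft_force: [0.4, -0.0, -1.4]
width: 0.475
gripper_force: 20.0
```

```bash
python3 go.py .5982 .0078 .12 0.3
```

```text
t 21.73 pos [0.4257 0.2855 0.1645] yaw -179.7 tilt 0.11 q1,q6 [ 52. -52.] w 0.475 F [ 0.4 -0.  -1.4] -> [ 27.84 -17.14   4.44] roll -0.0
```

Request:
{"op": "apply_moves", "data": {
  "series": [
    {"x": 1.5,"y": -1,"z": 0,"roll": 0},
    {"x": 4,"y": -2.5,"z": 0,"roll": 0},
    {"x": 7,"y": -4.3,"z": 0,"roll": 0},
    {"x": 10,"y": -6.2,"z": 0,"roll": 0},
    {"x": 13,"y": -8,"z": 0,"roll": 0},
    {"x": 16,"y": -9.9,"z": 0,"roll": 0},
    {"x": 19,"y": -11.7,"z": 0,"roll": 0},
    {"x": 22,"y": -13.5,"z": 0,"roll": 0},
    {"x": 25,"y": -15.4,"z": 0,"roll": 0},
    {"x": 27,"y": -16.6,"z": 0,"roll": 0},
    {"x": 27.8,"y": -17.1,"z": 1,"roll": 0},
    {"x": 27.8,"y": -17.1,"z": 3,"roll": 0},
    {"x": 27.8,"y": -17.1,"z": 5,"roll": 0},
    {"x": 27.8,"y": -17.1,"z": 6,"roll": 0},
    {"x": 27.8,"y": -17.1,"z": 6,"roll": 0},
    {"x": 27.8,"y": -17.1,"z": 6,"roll": 0},
    {"x": 27.8,"y": -17.1,"z": 6,"roll": 0},
    {"x": 27.8,"y": -17.1,"z": 6,"roll": 0}
  ]
}}

```text
t: 23.23
tool_pos: [0.5996, 0.0093, 0.1068]
tcp_rot: [-2.226, 2.214, -0.002]
ft_force: [0.8, 0.4, -1.8]
width: 0.478
gripper_force: 20.0
```

```bash
python3 chk.py bottle_big .06 .5982 .0078;  python3 go.py .5982 .0078 .0515 0.3
```

```text
top [0.6026 0.0486] -57.2 0.012
side [0.6007 0.0076] -0.8 0.924
both [0.6008 0.0075] -0.3 0.468
t 23.43 pos [0.5992 0.009  0.1064] yaw -179.7 tilt 0.09 q1,q6 [ 16. -16.] w 0.478 F [-0.1  0.5 -0.7] -> [0.12 0.1  5.49] roll -0.0
```

Request:
{"op": "apply_moves", "data": {
  "series": [
    {"x": 0.05,"y": 0.1,"z": 1.5,"roll": 0},
    {"x": 0.05,"y": 0.1,"z": 3,"roll": 0},
    {"x": 0.05,"y": 0.1,"z": 4.2,"roll": 0},
    {"x": 0.05,"y": 0.1,"z": 4.8,"roll": 0},
    {"x": 0.05,"y": 0.1,"z": 5.1,"roll": 0},
    {"x": 0.05,"y": 0.1,"z": 5.2,"roll": 0},
    {"x": 0.05,"y": 0.1,"z": 5.3,"roll": 0},
    {"x": 0.05,"y": 0.1,"z": 5.38,"roll": 0},
    {"x": 0.05,"y": 0.1,"z": 5.44,"roll": 0},
    {"x": 0.05,"y": 0.1,"z": 5.49,"roll": 0},
    {"x": 0.05,"y": 0.1,"z": 5.52,"roll": 0},
    {"x": 0.05,"y": 0.1,"z": 5.52,"roll": 0},
    {"x": 0.05,"y": 0.1,"z": 5.52,"roll": 0},
    {"x": 0.05,"y": 0.1,"z": 5.52,"roll": 0}
  ]
}}

```text
t: 24.6
tool_pos: [0.5984, 0.0084, 0.0515]
tcp_rot: [-2.227, 2.215, -0.002]
ft_force: [-0.3, 0.3, 4.9]
width: 0.475
gripper_force: 20.0
```

Soft contact at 4.9 N. I release, retreat and go to the largest bottle.

Request:
{"op": "apply_moves", "data": {
  "series": [
    {"x": 0,"y": 0,"z": 0,"roll": 0},
    {"x": 0,"y": 0,"z": 0,"roll": 0},
    {"x": 0,"y": 0,"z": 0,"roll": 0},
    {"x": 0,"y": 0,"z": 0,"roll": 0},
    {"x": 0,"y": 0,"z": 0,"roll": 0},
    {"x": 0,"y": 0,"z": 0,"roll": 0},
    {"x": 0,"y": 0,"z": 0,"roll": 0},
    {"x": 0,"y": 0,"z": 0,"roll": 0},
    {"x": 0,"y": 0,"z": 0,"roll": 0},
    {"x": 0,"y": 0,"z": 0,"roll": 0}
  ],
  "hand": -1
}}

```text
t: 25.43
tool_pos: [0.5978, 0.0083, 0.0503]
tcp_rot: [2.227, -2.216, -0.0]
ft_force: [0.6, -0.5, -0.1]
width: 0.992
gripper_force: 0.0
```

Request:
{"op": "apply_moves", "data": {
  "series": [
    {"x": 0,"y": 0,"z": -1.5,"roll": 0},
    {"x": 0,"y": 0,"z": -4,"roll": 0},
    {"x": 0,"y": 0,"z": -7,"roll": 0},
    {"x": 0,"y": 0,"z": -11,"roll": 0},
    {"x": 0,"y": 0,"z": -13,"roll": 0},
    {"x": 0,"y": 0,"z": -13,"roll": 0},
    {"x": 0,"y": 0,"z": -13,"roll": 0},
    {"x": 0,"y": 0,"z": -13,"roll": 0}
  ]
}}

```text
t: 26.1
tool_pos: [0.5969, 0.0083, 0.1793]
tcp_rot: [2.226, -2.216, -0.002]
ft_force: [0.4, 1.0, -0.8]
width: 0.997
gripper_force: 0.0
```

```bash
python3 go.py .4584 .0889 .17 -13.4
```

```text
t 26.1 pos [0.5969 0.0083 0.1793] yaw -179.7 tilt 0.11 q1,q6 [ 16. -16.] w 0.997 F [ 0.4  1.  -0.8] -> [-8.12 13.81  0.96] roll 13.7
```

Request:
{"op": "apply_moves", "data": {
  "series": [
    {"x": -1.2,"y": 2,"z": 0,"roll": 3},
    {"x": -3,"y": 5,"z": 0,"roll": 6},
    {"x": -5,"y": 8.5,"z": 0,"roll": 9},
    {"x": -7,"y": 12,"z": 0.5,"roll": 12},
    {"x": -8.1,"y": 13.9,"z": 1,"roll": 13.7},
    {"x": -8.1,"y": 13.9,"z": 1,"roll": 13.7},
    {"x": -8.1,"y": 13.9,"z": 1,"roll": 13.7},
    {"x": -8.1,"y": 13.9,"z": 1,"roll": 13.7},
    {"x": -8.1,"y": 13.9,"z": 1,"roll": 13.7},
    {"x": -8.1,"y": 13.9,"z": 1,"roll": 13.7},
    {"x": -8.1,"y": 13.9,"z": 1,"roll": 13.7},
    {"x": -8.1,"y": 13.9,"z": 1,"roll": 13.7}
  ]
}}

```text
t: 27.1
tool_pos: [0.4588, 0.0883, 0.1701]
tcp_rot: [1.945, -2.466, -0.0]
ft_force: [0.4, -0.4, 0.3]
width: 0.998
gripper_force: 0.0
```

```bash
python3 chk.py bottle_largest 0 .4584 .0889 c4.png; python3 go.py .4584 .0889 .055 -13.4
```

```text
top [0.4514 0.0697] -6.7 0.489
side [0.4587 0.0893] -16.6 0.963
both [0.4584 0.089 ] -15.8 0.709
t 27.3 pos [0.4585 0.0885 0.1703] yaw 166.6 tilt 0.0 q1,q6 [ 31. -44.] w 1.001 F [-0.8  0.4 -0.2] -> [-0.04  0.02 11.53] roll -0.0
```

View pics/c4.png

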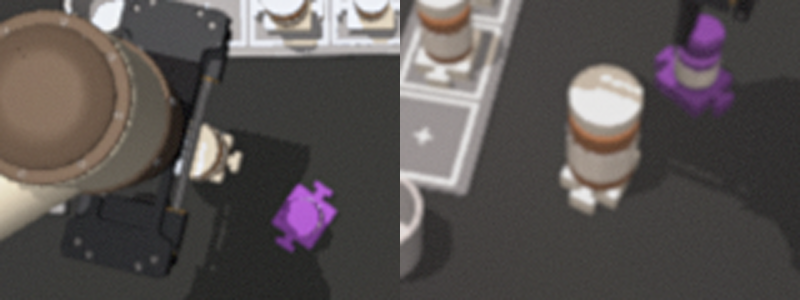

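The largest bottle stands clear, the purple decoy is well away, and the big bottle stands on its mark. I descend and grip.

Request:
{"op": "apply_moves", "data": {
  "series": [
    {"x": 0,"y": 0,"z": 2.5,"roll": 1},
    {"x": 0,"y": 0,"z": 5.5,"roll": 1},
    {"x": 0,"y": 0,"z": 8.5,"roll": 1},
    {"x": 0,"y": 0,"z": 10.8,"roll": 1},
    {"x": 0,"y": 0,"z": 11.5,"roll": 1},
    {"x": 0,"y": 0,"z": 11.5,"roll": 1},
    {"x": 0,"y": 0,"z": 11.5,"roll": 1},
    {"x": 0,"y": 0,"z": 11.5,"roll": 1}
  ]
}}

```text
t: 27.97
tool_pos: [0.4598, 0.0893, 0.0569]
tcp_rot: [-1.924, 2.48, -0.001]
ft_force: [0.6, 0.8, -0.5]
width: 1.0
gripper_force: 0.0
```

Request:
{"op": "apply_moves", "data": {
  "series": [
    {"x": 0,"y": 0,"z": 0,"roll": 0},
    {"x": 0,"y": 0,"z": 0,"roll": 0},
    {"x": 0,"y": 0,"z": 0,"roll": 0},
    {"x": 0,"y": 0,"z": 0,"roll": 0},
    {"x": 0,"y": 0,"z": 0,"roll": 0},
    {"x": 0,"y": 0,"z": 0,"roll": 0},
    {"x": 0,"y": 0,"z": 0,"roll": 0},
    {"x": 0,"y": 0,"z": 0,"roll": 0},
    {"x": 0,"y": 0,"z": 0,"roll": 0},
    {"x": 0,"y": 0,"z": 0,"roll": 0},
    {"x": 0,"y": 0,"z": 0,"roll": 0},
    {"x": 0,"y": 0,"z": 0,"roll": 0}
  ],
  "hand": 1
}}

```text
t: 28.97
tool_pos: [0.4584, 0.0886, 0.0554]
tcp_rot: [1.925, -2.482, -0.0]
ft_force: [-0.3, 1.2, 2.3]
width: 0.568
gripper_force: 20.0
```

Request:
{"op": "apply_moves", "data": {
  "series": [
    {"x": 0,"y": 0,"z": -1,"roll": 0},
    {"x": 0,"y": 0,"z": -2.5,"roll": 0},
    {"x": 0,"y": 0,"z": -4.5,"roll": 0},
    {"x": 0,"y": 0,"z": -6,"roll": 0},
    {"x": 0,"y": 0,"z": -6,"roll": 0},
    {"x": 0,"y": 0,"z": -6,"roll": 0},
    {"x": 0,"y": 0,"z": -6,"roll": 0}
  ]
}}

```text
t: 29.55
tool_pos: [0.4573, 0.0882, 0.114]
tcp_rot: [1.923, -2.481, -0.002]
ft_force: [-0.0, 0.5, -1.1]
width: 0.574
gripper_force: 20.0
```

```bash
python3 go.py .5982 .0882 .115 0.3
```

```text
t 29.55 pos [0.4573 0.0882 0.114 ] yaw 165.5 tilt 0.14 q1,q6 [ 31. -45.] w 0.574 F [-0.   0.5 -1.1] -> [ -3.52 -13.65  -0.13] roll -14.8
```

Request:
{"op": "apply_moves", "data": {
  "series": [
    {"x": -0.3,"y": -1.2,"z": 0,"roll": -2},
    {"x": -0.9,"y": -3.5,"z": 0,"roll": -4.5},
    {"x": -1.6,"y": -6.3,"z": 0,"roll": -7},
    {"x": -2.4,"y": -9.2,"z": 0,"roll": -10},
    {"x": -3.1,"y": -11.9,"z": 0,"roll": -13},
    {"x": -3.4,"y": -13.1,"z": 0,"roll": -14.5},
    {"x": -3.5,"y": -13.5,"z": 0,"roll": -14.8},
    {"x": -3.5,"y": -13.5,"z": 0,"roll": -14.8},
    {"x": -3.5,"y": -13.5,"z": 0,"roll": -14.8},
    {"x": -3.5,"y": -13.5,"z": 0,"roll": -14.8},
    {"x": -3.5,"y": -13.5,"z": 0,"roll": -14.8},
    {"x": -3.5,"y": -13.5,"z": 0,"roll": -14.8}
  ]
}}

```text
t: 30.55
tool_pos: [0.5971, 0.089, 0.1157]
tcp_rot: [-2.229, 2.214, 0.0]
ft_force: [0.1, 0.2, -2.0]
width: 0.57
gripper_force: 20.0
```

```bash
python3 chk.py bottle_largest .0605 .5982 .0882; python3 go.py .5982 .0882 .0615 0.3
```

```text
top [0.5972 0.0886] -0.5 0.16
side [0.5977 0.0897] 4.0 0.67
both [0.598  0.0889] 2.3 0.413
t 30.75 pos [0.5977 0.089  0.1157] yaw -179.6 tilt 0.03 q1,q6 [ 24. -23.] w 0.571 F [ 0.3 -0.7 -2.8] -> [ 0.08 -0.05  5.42] roll 0.1
```

Request:
{"op": "apply_moves", "data": {
  "series": [
    {"x": 0.06,"y": -0.05,"z": 1.5,"roll": 0},
    {"x": 0.06,"y": -0.05,"z": 3,"roll": 0},
    {"x": 0.06,"y": -0.05,"z": 4.2,"roll": 0},
    {"x": 0.06,"y": -0.05,"z": 4.8,"roll": 0},
    {"x": 0.06,"y": -0.05,"z": 5.1,"roll": 0},
    {"x": 0.06,"y": -0.05,"z": 5.2,"roll": 0},
    {"x": 0.06,"y": -0.05,"z": 5.3,"roll": 0},
    {"x": 0.06,"y": -0.05,"z": 5.38,"roll": 0},
    {"x": 0.06,"y": -0.05,"z": 5.43,"roll": 0},
    {"x": 0.06,"y": -0.05,"z": 5.46,"roll": 0},
    {"x": 0.06,"y": -0.05,"z": 5.48,"roll": 0},
    {"x": 0.06,"y": -0.05,"z": 5.48,"roll": 0},
    {"x": 0.06,"y": -0.05,"z": 5.48,"roll": 0},
    {"x": 0.06,"y": -0.05,"z": 5.48,"roll": 0}
  ]
}}

```text
t: 31.92
tool_pos: [0.5988, 0.0885, 0.0614]
tcp_rot: [-2.228, 2.213, -0.001]
ft_force: [-1.9, 1.4, 4.8]
width: 0.57
gripper_force: 20.0
```

Request:
{"op": "apply_moves", "data": {
  "series": [
    {"x": 0,"y": 0,"z": 0,"roll": 0},
    {"x": 0,"y": 0,"z": 0,"roll": 0},
    {"x": 0,"y": 0,"z": 0,"roll": 0},
    {"x": 0,"y": 0,"z": 0,"roll": 0},
    {"x": 0,"y": 0,"z": 0,"roll": 0},
    {"x": 0,"y": 0,"z": 0,"roll": 0},
    {"x": 0,"y": 0,"z": 0,"roll": 0},
    {"x": 0,"y": 0,"z": 0,"roll": 0},
    {"x": 0,"y": 0,"z": 0,"roll": 0},
    {"x": 0,"y": 0,"z": 0,"roll": 0}
  ],
  "hand": -1
}}

```text
t: 32.75
tool_pos: [0.5984, 0.0883, 0.0606]
tcp_rot: [-2.229, 2.214, -0.0]
ft_force: [0.4, -0.8, 0.7]
width: 0.996
gripper_force: 0.0
```

Request:
{"op": "apply_moves", "data": {
  "series": [
    {"x": 0,"y": 0,"z": -1.5,"roll": 0},
    {"x": 0,"y": 0,"z": -4,"roll": 0},
    {"x": 0,"y": 0,"z": -7,"roll": 0},
    {"x": 0,"y": 0,"z": -11,"roll": 0},
    {"x": 0,"y": 0,"z": -14,"roll": 0},
    {"x": 0,"y": 2,"z": -14,"roll": 0},
    {"x": -4,"y": 6,"z": -14,"roll": 0},
    {"x": -8,"y": 10,"z": -14,"roll": 0},
    {"x": -12,"y": 14,"z": -14,"roll": 0},
    {"x": -16,"y": 17,"z": -14,"roll": 0},
    {"x": -20,"y": 18,"z": -14,"roll": 0},
    {"x": -24,"y": 18,"z": -14,"roll": 0},
    {"x": -24,"y": 18,"z": -14,"roll": 0},
    {"x": -24,"y": 18,"z": -14,"roll": 0},
    {"x": -24,"y": 18,"z": -14,"roll": 0}
  ]
}}

```text
t: 34.0
tool_pos: [0.4158, 0.3292, 0.2004]
tcp_rot: [2.233, -2.21, -0.0]
ft_force: [0.8, 0.2, 0.7]
width: 0.996
gripper_force: 0.0
```

```bash
i=0; for a in "small -.152" "medium -.072" "big .008" "largest .088"; do set -- $a; echo $1; python3 chk.py bottle_$1 .006 .598 $2; done; python3 - <<'E'
from h import *
t=read_camera("top")[130:270,180:440,::-1]; s=read_camera("side")[100:300,200:460,::-1]
cv2.imwrite("pics/f.png",np.hstack([cv2.resize(t,(450,242),interpolation=2),cv2.resize(s,(315,242),interpolation=2)]))
E
```

```text
small
top [ 0.5978 -0.1507] 1.4 0.876
side [ 0.5999 -0.1566] 18.0 0.662
both [ 0.598  -0.1506] 1.6 0.749
medium
top [ 0.5982 -0.0707] -0.8 0.864
side [ 0.5992 -0.0767] 20.5 0.756
both [ 0.5983 -0.0714] -0.7 0.798
big
top [0.5978 0.0083] -0.7 0.874
side [0.5981 0.0076] 3.6 0.752
both [0.5978 0.0083] 0.4 0.81
largest
top [0.5983 0.0888] -0.2 0.912
side [0.6    0.0866] 2.4 0.836
both [0.5987 0.0883] 0.3 0.871
```

View pics/f.png

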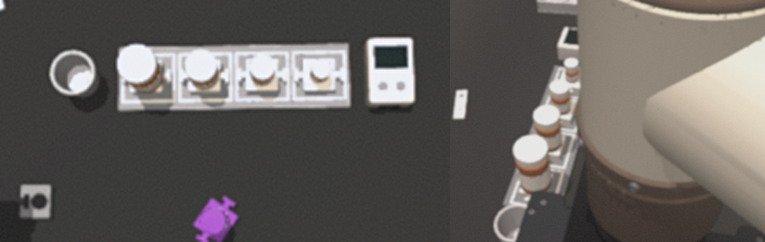

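All four bottles stand upright and centred, with the smallest at the reader and the largest at the beaker. The gripper is clear, so I hand in.

```bash
python3 -c "
from plant import *
print(close_job())"
```

```text
the job is handed in; nothing more can be done
None
```

The four amber bottles stand upright on the strip, smallest by the reader to largest by the beaker, each about 2 mm or less from the centre of its mark in the last top-camera check, and the job is handed in (about 35 s of the 112 s allowed).

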